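# Take a photometer reading: shut the lid, lamp on, press the green key

## Task

Take a reading with the white photometer, all by touch with the fingertips and nothing gripped: first push its dark sample lid fully shut, then switch the lamp on by pressing down the end of the black rocker that has the white mark, and then press the green key of the loose grey keypad well down and let it go. Keep to that order, and do not press the blue or red key. Do not pick up, tip or push the keypad about, and leave the other things on the bench where they are.

Things in the scene. Friction and masses are not known exactly. Their poses are not given: they have to be found in the camera images.
- photometer: white bench photometer, fixed, housing 200 (its x) x 220 (its y) x 75 mm tall, small grey-green display and black rocker on its right half, sample well under a dark lid on its left half; origin: centre of its underside, x points to its rear (away from the robot at yaw 0), y to its left, z up
- lid (a joint): angle of the sample lid in rad: 0 fully shut, positive open; it starts partly open (0.45 to 0.85). Stiff hinge, stays where it is left; needs about 2 N pushed down half-way along the lid. Shut, its top face is level at 84 mm above the bench
- lid_hinge (a point): middle of the lid's rear edge on its top face, 4 mm over the hinge axis, which runs along the photometer's y at x +70 mm; lid centre line at y +50. Dark plate 100 long, 80 wide, 8 mm thick; it runs from here to the photometer's front (-x), rising when open. Straight down 45 mm in front of the hinge meets its top face at every starting angle and shuts it. Site axes turn with the lid
- lid_edge (a point): middle of the lid's free front edge on its top face (yellow strip near it), 100 mm from the hinge; moves with the lid
- rocker (a joint): angle of the black lamp rocker in rad: 0 off (its marked front end up), 0.36 fully on (its marked front end down, that half then level); stays where it is left; about 3 N on the marked end turn it
- rocker_on (a point): press point on the top face of the rocker's front end (the end towards the photometer's front), at the white mark, 22 mm in front of the pivot; moves with the rocker. Off, it is 97 mm above the bench, on 89 mm. The rocker is 56 mm long along the photometer's x, 30 mm wide, pivot at photometer x -35, y -55 mm, height 89 mm; each half is a flat slope, together a shallow V
- keypad: loose grey wireless keypad, 130 (its x) x 62 x 24 mm, about 0.5 kg, lying on the bench left or right of the photometer, long side roughly pointing away from the robot; round keys 24 mm across, 40 mm apart along its x: green at -40 mm, blue at 0, red at +40 mm; origin: centre of its underside
- key_green (a joint): green key pressed depth in m: 0 up, 0.006 fully down; springs back; starts to move at about 1.4 N, fully down at 4.5 N
- key_green_top (a point): centre of the top of the green key, 36 mm above the bench when up; moves with the key
- key_blue (a joint): blue key pressed depth in m (0 up, 0.006 down); not to be pressed
- key_red (a joint): red key pressed depth in m (0 up, 0.006 down); not to be pressed
- rack: white cuvette rack, 130 x 62 x 26 mm with three clear cuvettes rising to 48 mm; loose, leave alone; origin: centre of its underside
- vial: small amber vial with white cap, 28 mm across, 65 mm tall, loose, leave alone; origin: centre of its underside
- reagent: amber reagent bottle with black cap, 60 mm across, 120 mm tall, loose, leave alone; origin: centre of its underside
- beaker: glass beaker, 68 mm across, 85 mm tall, loose, leave alone; origin: centre of its underside
- spray_pink: white spray bottle with pink head, 68 mm across, 190 mm tall, loose, leave alone; origin: centre of its underside
- spray_orange: orange spray bottle with red head, 68 mm across, 190 mm tall, loose, leave alone; origin: centre of its underside
- pipette: white hand pipette lying on the bench, about 275 mm long, 22 mm thick, loose, leave alone; it lies along its own x, from -154 mm (blue plunger) to +120 mm (tip); origin on the bench
There are look-alikes about, which are no part of the job. Of the things shaped like the keypad, the grey one is meant.

How it is judged:
By the outcome, as a careful person would: the job done as asked, in the order asked, and still so for the second after the job is handed in, with the robot touching nothing.
It also fails if it takes over 54 s, if anything falls off the work surface, if the arm or the gripper's body presses on something with over 40 N, if the wrist force passes 120 N, or if a joint passes its speed limit or range.

## Robot

A 7-joint arm with a two-finger parallel gripper is mounted at the origin on the work surface. World frame = base frame: x ahead of the robot, y to its left, z up, the work surface at z = 0. Lengths are in m, angles in rad, forces in N, time in s.
With the tool pointing down it reaches from about 0.4 to 0.85 m from the base axis. Payload 10.4 kg.
Tool frame: the origin (TCP) lies at the very end of the fingers, on their centre line; the grasp point (between the pads) lies 19 mm behind it (manip.grip_point_offset is the distance from the TCP to the grasp point, in m); z points along the fingers, y is the line along which they close (so a half turn about z gives the same grasp; the last joint's range is limited). The gripper opens to 85 mm and grips with 20 to 120 N. Pads are 22 mm wide; open, the fingers measure 114 mm over their backs; the gripper's body (76 mm by 85 mm) begins 54 mm behind the grasp point. The pads swing forward as they close: fully open they stand 13 mm farther back than shut.
Start: joints at [1.153, 0.332, -0.065, 1.46, 0.022, 1.35, -0.088], TCP at [0.24, -0.577, 0.204] pointing down, gripper open.
Joint ranges: [-2.6, 2.6], [-0.5, 2.12], [-1.47, 1.34], [0.16, 2.42], [-1.27, 4.41], [0.06, 2.06], [-2.6, 2.6]. Speed limits (rad/s): [2.22, 2.22, 2.79, 2.79, 3.14, 3.14, 3.14].

## Interface

Orientations are given as a unit quaternion [x, y, z, w].
In Python, from workcell import manip gives the robot as it stands. The module is installed in compiled form; this text tells all that it offers.
- The arm moves only by the tool step_arm, never from a script. Its argument "moves" is a list of rows, each a list of 7 numbers: the closure, from 0 (fully open) to 1 (shut), then the shift along the world's x, y, z in mm, then the turn, a rotation vector about the world's x, y, z in rad. In form: [[grip, tx, ty, tz, ax, ay, az], ...]. A call has 1 to 10 rows; each row is the pose to reach, as a shift and turn from the pose commanded when the call began; what a row does not reach only later rows make up. A row lasts 1/10 s, in which the tool goes at most 50 mm and 8.59 degrees, less where a joint would pass 70% of its speed; a pose out of reach is approached as far as the arm can. A call with a gripper value outside its range is refused whole. The fingers move at their own pace and stop on an object; "grip_force" is the grip in N (left out, the last holds). Time passes only in rows, so rows that repeat a pose let the fingers close. It gives the time, the measured TCP pose, the force, the opening and the grip force at its end, in the units of the state.
- manip.get_obs(): the state, without advancing time (a new reading comes with each control period).
- manip.camera(name): name is "side" or "top"; returns a dict with "image" (400x640x3 uint8, blue, green, red), "K" (3x3 intrinsics, pixels), "dist_coeffs" ([k1, k2, p1, p2, k3] as OpenCV has them; the pictures are not rectified), "rvec" (rotation vector, rad) and "tvec" (3), from world to camera coordinates, as OpenCV has them. Camera axes: x right, y down, z forward; pixel columns grow to the right and rows downward; lengths in m; the calibration is good to about 2 mm. A picture is of the moment at which its call begins. There is no depth.
- manip.hand_in(): hands the job in; it is judged then, once.
The state is a dict: "clock": time; "joint_pos": joint angles; "joint_velocities": joint speeds; "tau": joint torques, N m; "position": TCP position; "ee_rot": TCP orientation; "ft_force": force on the tool from outside, world axes, zero at the start; "torque": the same for the moment, N m; "grip_width": opening from 0.0 (shut) to 1.0 (fully open); "grasp_force": force on a finger pad.
Only numpy, scipy, OpenCV 4.12 (cv2) and the standard library are available. Lean on these libraries where they do the work, as an engineer would, in place of code of your own. Each camera call takes 0.05 s, during which the arm holds its last target. There are 200 camera calls.

## Working session

There is one attempt and no reset: what is moved stays moved. The work goes in short steps, Python scripts to look and compute and a tool call to move; the robot and the scene stay as the last step left them, time stands still between calls to the robot, and variables do not carry over. Pictures are saved under pics/ and viewed, at most 10 in all, crops included, and the job is handed in when it is done.

Besides the shell and the picture viewer there is one more tool, called after ">>>" by a JSON object that holds its "name" and its "arguments". step_arm: Moves the arm, as the interface text tells. Its arguments: {"type":"object","properties":{"moves":{"type":"array","items":{"type":"array","items":{"type":"number"}}},"grip_force":{"type":"number"}},"required":["moves"]}

```bash
mkdir -p pics; cat > h.py <<'E'
import numpy as np, cv2
from workcell import manip
def snap(n,f):
    c=manip.camera(n); cv2.imwrite(f'pics/{f}.png',c['image'])
    np.savez(f'{f}.npz',**{k:np.array(v) for k,v in c.items()}); return c
def px2w(f,uv,z):
    c=np.load(f+'.npz'); R=cv2.Rodrigues(c['rvec'])[0]; t=c['tvec'].reshape(3)
    n=cv2.undistortPoints(np.array(uv,float).reshape(-1,1,2),c['K'],c['dist_coeffs']).reshape(-1,2)
    d=np.c_[n,np.ones(len(n))]@R; o=-R.T@t
    return o+d*((np.broadcast_to(z,len(n))-o[2])/d[:,2])[:,None]
def w2px(f,P):
    c=np.load(f+'.npz'); return cv2.projectPoints(np.array(P,float).reshape(-1,1,3),c['rvec'],c['tvec'],c['K'],c['dist_coeffs'])[0].reshape(-1,2)
E
python3 - <<'E'
from h import *
for n in('top','side'): snap(n,n+'0'); 
o=manip.get_obs(); print(o['clock'],o['position'],o['ee_rot'])
for n in('top0','side0'):
    c=np.load(n+'.npz'); print(-cv2.Rodrigues(c['rvec'])[0].T@c['tvec'].reshape(3))
E
```

```text
0.1 [ 0.24025066 -0.57658654  0.20338509] [ 9.80580108e-01  1.96117960e-01 -1.36683111e-04 -6.14976638e-04]
[0.42935618 0.00673465 1.24993767]
[-0.06365562  0.72814159  0.94717429]
```

View pics/top0.png

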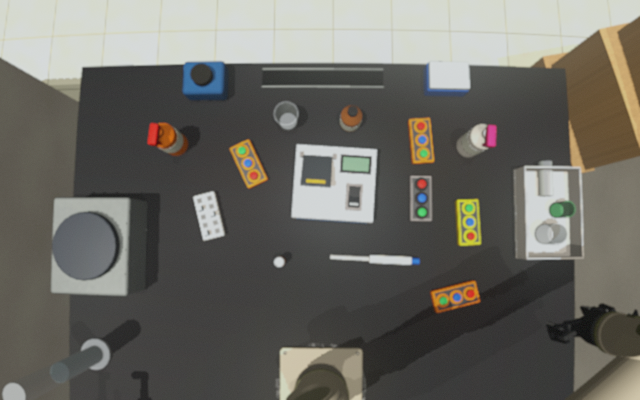

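View pics/side0.png

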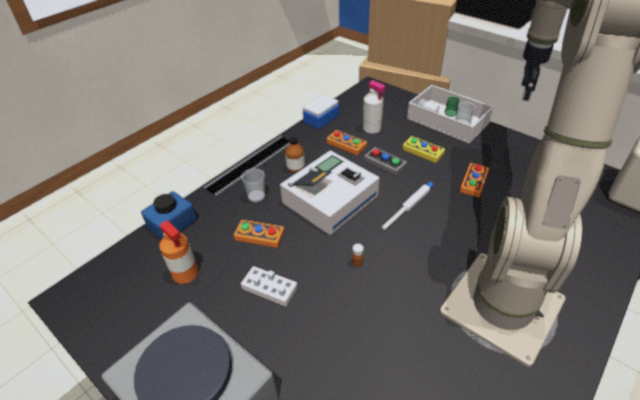

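The photometer is at about (335,184) in the top view and the grey keypad at about (421,198), with its green key at (422,212), the end nearest the robot. I'll enlarge this area.

```bash
python3 - <<'E'
from h import *
i=cv2.imread('pics/top0.png')[135:235,280:440]
cv2.imwrite('pics/c1.png',cv2.resize(i,None,fx=5,fy=5,interpolation=cv2.INTER_CUBIC))
i=cv2.imread('pics/side0.png')[135:235,270:430]
cv2.imwrite('pics/c2.png',cv2.resize(i,None,fx=5,fy=5,interpolation=cv2.INTER_CUBIC))
E
```

```text
(no output)
```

View pics/c1.png

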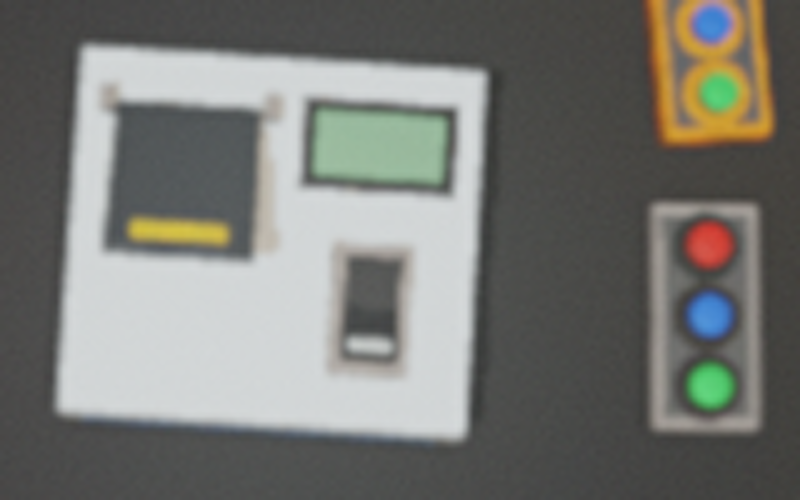

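View pics/c2.png

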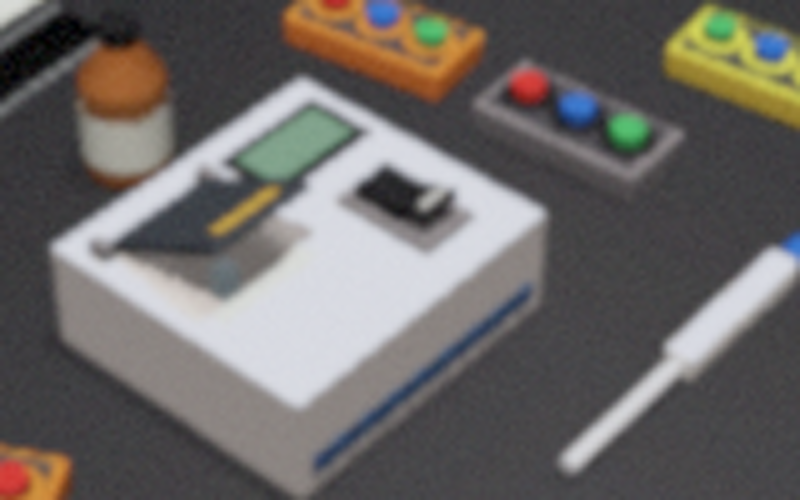

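```bash
python3 - <<'E'
from h import *
f=lambda a,ox,oy:(np.array(a,float)+.5)/5-.5+[ox,oy]
C=px2w('top0',f([(82,45),(488,69),(467,440),(58,413)],280,135),.075)
print(C.round(4)); print([np.linalg.norm(C[i]-C[i-1]).round(4) for i in range(4)])
P=px2w('top0',f([(369,345),(710,244),(710,315),(710,386)],280,135),[.097,.036,.036,.036]);print(P.round(4))
# side view
S=px2w('side0',f([(305,78),(547,213),(300,405),(52,245)],270,135),.075);print('side',S.round(4))
print(px2w('side0',f([(433,200),(530,85),(578,107),(629,130)],270,135),[.097,.036,.036,.036]).round(4))
c=C.mean(0); v=C[0]+C[1]-C[2]-C[3]; y=np.arctan2(v[1],v[0]); w=C[0]+C[3]-C[1]-C[2]; y2=np.arctan2(-w[0],w[1])
print('c',c,y,y2)
yy=(y+y2)/2;R=np.array([[np.cos(yy),-np.sin(yy)],[np.sin(yy),np.cos(yy)]])
for n,p in dict(lid45=(.025,.05),hinge=(.07,.05),rock=(-.057,-.055)).items(): print(n,c[:2]+R@p)
# lid edge angle estimate from yellow strip / edge, side view
for a in np.arange(.4,.9,.1):
    p=np.array([.07-.1*np.cos(a)-.004*np.sin(a)*0,.05]); q=c[:2]+R@p
    print(a.round(1),(w2px('top0',[*q,.084+.1*np.sin(a)])-[280,135])*5,(w2px('side0',[*q,.084+.1*np.sin(a)])-[270,135])*5)
o=manip.get_obs();from scipy.spatial.transform import Rotation as Ro;print(Ro.from_quat(o['ee_rot']).as_matrix().round(3),manip.grip_point_offset)
E
```

```text
[[ 0.6828  0.0734  0.075 ]
 [ 0.6706 -0.1492  0.075 ]
 [ 0.4674 -0.1368  0.075 ]
 [ 0.4807  0.0844  0.075 ]]
[np.float64(0.2024), np.float64(0.223), np.float64(0.2036), np.float64(0.2216)]
[[ 0.5169 -0.0821  0.097 ]
 [ 0.5797 -0.2794  0.036 ]
 [ 0.5395 -0.2789  0.036 ]
 [ 0.4996 -0.2785  0.036 ]]
side [[ 0.667  -0.1507  0.075 ]
 [ 0.468  -0.1369  0.075 ]
 [ 0.4831  0.0801  0.075 ]
 [ 0.6832  0.0686  0.075 ]]
[[ 0.5142 -0.0832  0.097 ]
 [ 0.5754 -0.2771  0.036 ]
 [ 0.5367 -0.2771  0.036 ]
 [ 0.4967 -0.2774  0.036 ]]
c [ 0.57540068 -0.03205252  0.075     ] -0.05773655145845702 -0.057477207919425365
lid45 [0.60323796 0.01642517]
hinge [0.64816331 0.01383429]
rock [ 0.5153286 -0.0836795]
0.4 [[176.57264111 262.9884191 ]] [[264.53136956 225.99349495]]
0.5 [[176.92997336 252.69963529]] [[258.47806945 210.64278322]]
0.6 [[177.41104729 240.67281976]] [[251.28037827 195.17486134]]
0.7 [[178.01291412 227.01118925]] [[243.01538594 179.77346702]]
0.8 [[178.73082044 211.8449947 ]] [[233.77608387 164.62376634]]
[[ 0.923  0.385 -0.001]
 [ 0.385 -0.923  0.001]
 [-0.    -0.001 -1.   ]] 0.0187
```

The top view shows the lid partly open (yellow strip at crop (178,232)), the white rocker mark at (369,345) and the green key at (710,386). Both cameras agree to within 3 mm. I'll go over the lid first, with the fingers shut.

>>> {"name": "step_arm", "arguments": {"moves": [[1,30,50,25,0,0,-0.1],[1,55,90,40,0,0,-0.2],[1,80,130,40,0,0,-0.3],[1,105,170,40,0,0,-0.43],[1,130,210,40,0,0,-0.43],[1,155,253,40,0,0,-0.43],[1,180,295,40,0,0,-0.43],[1,205,337,40,0,0,-0.43],[1,230,379,40,0,0,-0.43],[1,255,420,40,0,0,-0.43]]}}

```text
clock: 1.1
position: [0.4959, -0.1548, 0.2441]
ee_rot: [1.0, -0.018, -0.0, 0.0]
ft_force: [0.3, 0.4, 0.2]
grip_width: -0.004
grasp_force: 0.0
```

>>> {"name": "step_arm", "arguments": {"moves": [[1,25,41,0,0,0,0],[1,50,82,0,0,0,0],[1,75,123,0,0,0,0],[1,100,163,0,0,0,0],[1,108,173,0,0,0,0],[1,108,173,0,0,0,0],[1,108,173,0,0,0,0]]}}

```text
clock: 1.8
position: [0.6031, 0.0149, 0.2437]
ee_rot: [1.0, -0.018, -0.0, 0.0]
ft_force: [-1.2, -0.6, -0.2]
grip_width: 0.003
grasp_force: 0.0
```

>>> {"name": "step_arm", "arguments": {"moves": [[1,0,0,-40,0,0,0],[1,0,0,-80,0,0,0],[1,0,0,-110,0,0,0],[1,0,0,-125,0,0,0],[1,0,0,-130,0,0,0],[1,0,0,-135,0,0,0],[1,0,0,-140,0,0,0],[1,0,0,-145,0,0,0],[1,0,0,-150,0,0,0],[1,0,0,-155,0,0,0]]}}

```text
clock: 2.8
position: [0.6036, 0.0161, 0.089]
ee_rot: [1.0, -0.018, 0.0, 0.0]
ft_force: [-0.6, 0.2, 0.2]
grip_width: -0.002
grasp_force: 0.0
```

>>> {"name": "step_arm", "arguments": {"moves": [[1,0,0,-2,0,0,0],[1,0,0,-4,0,0,0],[1,0,0,-5,0,0,0],[1,0,0,-6,0,0,0],[1,0,0,-6,0,0,0]]}}

```text
clock: 3.3
position: [0.6035, 0.0161, 0.0831]
ee_rot: [1.0, -0.018, 0.0, 0.0]
ft_force: [-0.4, 0.6, 0.6]
grip_width: -0.002
grasp_force: 0.1
```

>>> {"name": "step_arm", "arguments": {"moves": [[1,0,0,-1,0,0,0],[1,0,0,-2,0,0,0],[1,0,0,-2,0,0,0]]}}

```text
clock: 3.6
position: [0.6034, 0.0161, 0.081]
ee_rot: [1.0, -0.018, -0.0, 0.0]
ft_force: [-1.0, -0.4, 0.3]
grip_width: 0.003
grasp_force: 0.2
```

```bash
python3 - <<'E'
from h import *
snap('top','top1');snap('side','side1')
a=cv2.imread('pics/top1.png')[125:235,270:430];b=cv2.imread('pics/side1.png')[125:235,270:430]
cv2.imwrite('pics/c3.png',cv2.resize(np.hstack([a,b]),None,fx=2.5,fy=2.5,interpolation=cv2.INTER_CUBIC))
E
```

```text
(no output)
```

View pics/c3.png

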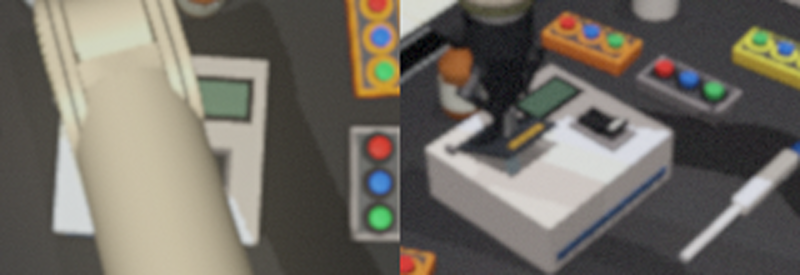

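```bash
python3 - <<'E'
from h import *
for z in(.081,.107,.12): print(z,(w2px('side1',[.6034,.0161,z])-[290,125])*8)
i=cv2.imread('pics/side1.png')[125:200,290:390]
cv2.imwrite('pics/c4.png',cv2.resize(i,None,fx=8,fy=8,interpolation=cv2.INTER_CUBIC))
E
```

```text
0.081 [[173.36580687 470.85158942]]
0.107 [[170.18161083 417.49369948]]
0.12 [[168.55721794 390.25807877]]
```

View pics/c4.png

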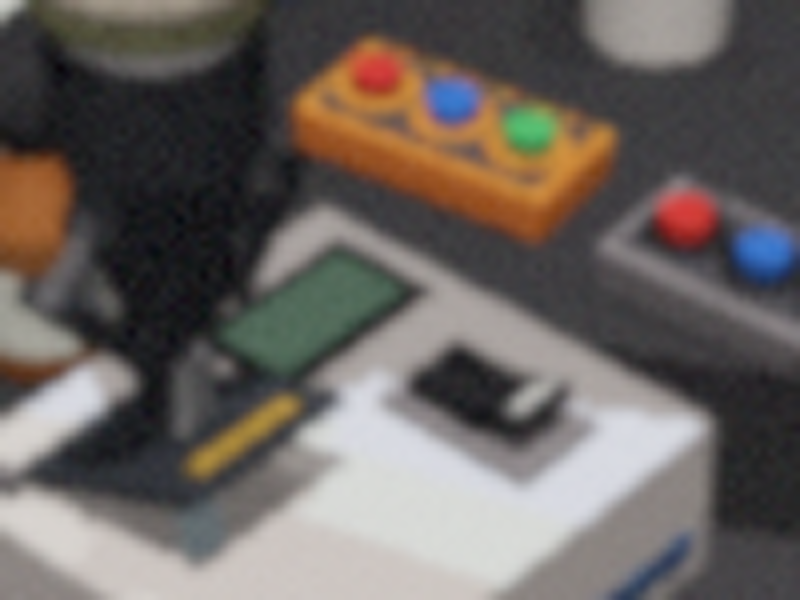

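The side view shows the lid still open by about 0.4 rad, with the visible fingertip near (190,440). That is higher than the reported TCP implies. I'll keep descending in small steps and watch the force.

>>> {"name": "step_arm", "arguments": {"moves": [[1,0,0,-1,0,0,0],[1,0,0,-2,0,0,0],[1,0,0,-3,0,0,0],[1,0,0,-4,0,0,0]]}}

```text
clock: 4.1
position: [0.6034, 0.016, 0.0771]
ee_rot: [1.0, -0.018, -0.0, 0.0]
ft_force: [-0.9, -0.2, 0.8]
grip_width: 0.002
grasp_force: 0.4
```

```bash
python3 - <<'E'
from h import *
o=manip.get_obs(); print(o['position'],o['ft_force'],o['torque'],o['grip_width'],o['tau'])
snap('side','side2')
a=cv2.imread('pics/side0.png')[140:200,280:340];b=cv2.imread('pics/side2.png')[140:200,280:340]
cv2.imwrite('pics/c5.png',cv2.resize(np.hstack([a,b]),None,fx=6.6,fy=6.6,interpolation=cv2.INTER_CUBIC))
E
```

```text
[0.60340405 0.01604515 0.07705189] [-0.895099   -0.21539204  0.81544982] [-0.00792489  0.07331027  0.02101486] 0.0017476349425538196 [ 3.41558643e-02 -6.12763667e+01 -7.08790228e+00 -3.49862373e+01
  2.98032502e-02 -4.19455580e-02  8.96220503e-03]
```

View pics/c5.png

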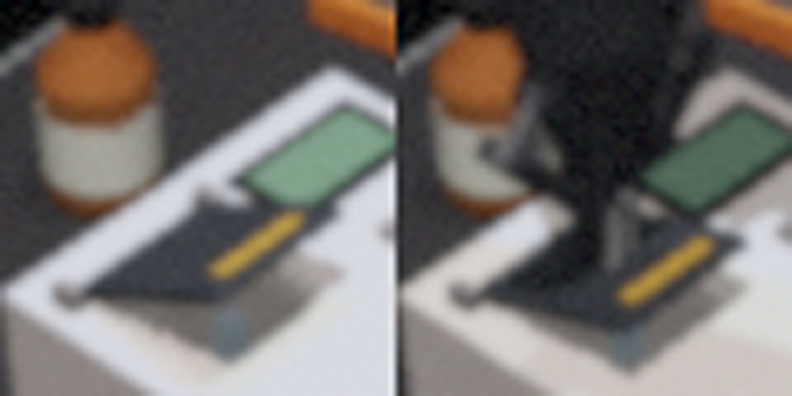

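The lid is closing as the fingers press: the strip has moved down from (255,245) to about (265,268) in the crop. I'll continue until the force rises.

>>> {"name": "step_arm", "arguments": {"moves": [[1,0,0,-2,0,0,0],[1,0,0,-4,0,0,0],[1,0,0,-6,0,0,0],[1,0,0,-7,0,0,0]]}}

```text
clock: 4.55
position: [0.6032, 0.016, 0.0698]
ee_rot: [1.0, -0.018, -0.0, 0.0]
ft_force: [-0.5, 0.9, 0.1]
grip_width: 0.002
grasp_force: 0.4
```

>>> {"name": "step_arm", "arguments": {"moves": [[1,0,0,-1,0,0,0],[1,0,0,-2,0,0,0]]}}

```text
clock: 4.75
position: [0.6034, 0.0161, 0.068]
ee_rot: [1.0, -0.018, -0.0, 0.0]
ft_force: [-0.5, -0.9, 1.6]
grip_width: 0.002
grasp_force: 0.4
```

>>> {"name": "step_arm", "arguments": {"moves": [[1,0,0,-1,0,0,0],[1,0,0,-2,0,0,0]]}}

```text
clock: 4.95
position: [0.6034, 0.016, 0.0661]
ee_rot: [1.0, -0.018, 0.0, 0.0]
ft_force: [-0.1, -0.2, 0.7]
grip_width: -0.003
grasp_force: 0.4
```

>>> {"name": "step_arm", "arguments": {"moves": [[1,0,0,-1,0,0,0],[1,0,0,-2,0,0,0]]}}

```text
clock: 5.15
position: [0.6034, 0.0161, 0.0641]
ee_rot: [1.0, -0.018, 0.0, 0.0]
ft_force: [-0.6, -0.7, 1.2]
grip_width: 0.004
grasp_force: 0.4
```

```bash
cat >> h.py <<'E'
def strip(f):
    h=cv2.cvtColor(cv2.imread(f'pics/{f}.png')[150:215,295:345],cv2.COLOR_BGR2HSV)
    m=cv2.inRange(h,(15,110,90),(35,255,255)); n,l,s,c=cv2.connectedComponentsWithStats(m)
    i=1+np.argmax(s[1:,4]); return c[i]+[295,150],s[i,4]
def lidpx(f):  # strip ~12 mm from edge
    c=np.array([.5754,-.0321]);y=-.0576;R=np.array([[np.cos(y),-np.sin(y)],[np.sin(y),np.cos(y)]])
    for a in np.arange(0,.6,.1):
        q=c+R@[.07-.088*np.cos(a),.05]; print(a.round(1),w2px(f,[*q,.084+.088*np.sin(a)]).round(1))
E
python3 - <<'E'
from h import *
snap('side','side3')
for f in('side0','side1','side2','side3'):print(strip(f))
lidpx('side3');print(manip.get_obs()['ft_force'])
E
```

```text
(array([318.54545455, 176.54545455]), np.int32(44))
(array([319.39583333, 179.20833333]), np.int32(48))
(array([320.37254902, 180.54901961]), np.int32(51))
(array([322.        , 186.37704918]), np.int32(61))
0.0 [[322.2 189.7]]
0.1 [[322.1 187.4]]
0.2 [[321.6 184.9]]
0.3 [[321.  182.4]]
0.4 [[320.1 179.7]]
0.5 [[319.1 177.1]]
[ 0.02012267  0.33543756 -0.05855613]
```

>>> {"name": "step_arm", "arguments": {"moves": [[1,0,0,-1,0,0,0],[1,0,0,-2,0,0,0],[1,0,0,-3,0,0,0]]}}

```text
clock: 5.5
position: [0.6034, 0.0161, 0.061]
ee_rot: [1.0, -0.018, -0.0, 0.0]
ft_force: [-0.1, -0.5, 1.3]
grip_width: 0.002
grasp_force: 0.4
```

>>> {"name": "step_arm", "arguments": {"moves": [[1,0,0,-1,0,0,0],[1,0,0,-2,0,0,0]]}}

```text
clock: 5.7
position: [0.6034, 0.0161, 0.059]
ee_rot: [1.0, -0.018, -0.0, 0.0]
ft_force: [0.6, -0.4, 0.1]
grip_width: 0.001
grasp_force: 0.5
```

```bash
python3 - <<'E'
from h import *
snap('side','side4');print(strip('side4'),manip.get_obs()['ft_force'],manip.get_obs()['position'])
E
```

```text
(array([322.04615385, 188.75384615]), np.int32(65)) [-0.87350957 -0.73447054  0.43170763] [0.60335545 0.01604581 0.05888033]
```

>>> {"name": "step_arm", "arguments": {"moves": [[1,0,0,-1,0,0,0],[1,0,0,-2,0,0,0],[1,0,0,-2,0,0,0]]}}

```text
clock: 6.05
position: [0.6034, 0.016, 0.0571]
ee_rot: [1.0, -0.018, 0.0, 0.0]
ft_force: [0.4, 0.1, -0.1]
grip_width: -0.0
grasp_force: 0.0
```

>>> {"name": "step_arm", "arguments": {"moves": [[1,0,0,-1,0,0,0],[1,0,0,-1,0,0,0]]}}

```text
clock: 6.25
position: [0.6035, 0.0161, 0.0569]
ee_rot: [1.0, -0.018, 0.0, 0.0]
ft_force: [-3.8, -0.2, 8.5]
grip_width: 0.001
grasp_force: 4.1
```

```bash
python3 - <<'E'
from h import *
snap('side','side5');print(strip('side5'),manip.get_obs()['ft_force'],manip.get_obs()['position'])
a=cv2.imread('pics/side5.png')[135:210,270:370]
cv2.imwrite('pics/c6.png',cv2.resize(a,None,fx=8,fy=8,interpolation=cv2.INTER_CUBIC))
E
```

```text
(array([322.296875, 189.484375]), np.int32(64)) [-4.83226874 -1.31174184  8.03299003] [0.60351111 0.01604727 0.05692694]
```

View pics/c6.png

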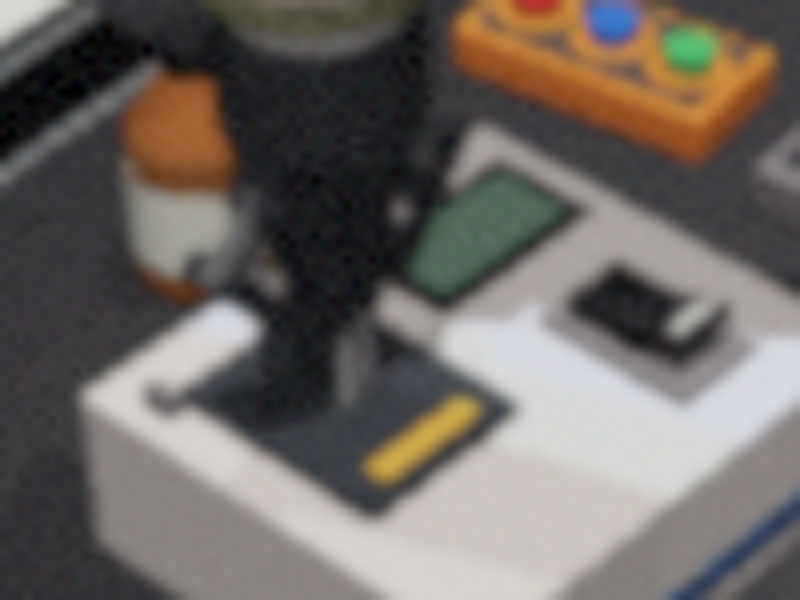

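```bash
python3 - <<'E'
from h import *
from scipy.spatial.transform import Rotation as Ro
for dx in(-.011,0,.011):
  for dy in(-.015,0,.015): print(dx,dy,((w2px('side5',[.6034+dx,.0161+dy,.084])-[270,135])*8).round())
E
```

```text
-0.011 -0.015 [[382. 376.]]
-0.011 0 [[356. 397.]]
-0.011 0.015 [[329. 419.]]
0 -0.015 [[359. 364.]]
0 0 [[333. 385.]]
0 0.015 [[306. 406.]]
0.011 -0.015 [[337. 352.]]
0.011 0 [[311. 373.]]
0.011 0.015 [[284. 394.]]
```

>>> {"name": "step_arm", "arguments": {"moves": [[1,0,0,10,0,0,0],[1,0,0,50,0,0,0],[1,-22,-25,80,0,0,0],[1,-45,-50,80,0,0,0],[1,-67,-75,80,0,0,0],[1,-88,-99,80,0,0,0],[1,-88,-99,80,0,0,0],[1,-88,-99,80,0,0,0]]}}

```text
clock: 7.1
position: [0.5155, -0.0834, 0.1368]
ee_rot: [1.0, -0.018, 0.001, 0.0]
ft_force: [0.0, -0.1, 1.0]
grip_width: -0.0
grasp_force: 0.0
```

```bash
python3 - <<'E'
from h import *
snap('side','side6');snap('top','top6');print(strip('side6'),manip.get_obs()['position'])
a=cv2.imread('pics/side6.png')[130:205,270:370];
cv2.imwrite('pics/c7.png',cv2.resize(a,None,fx=8,fy=8,interpolation=cv2.INTER_CUBIC))
for z in(.137,.164): print(((w2px('side6',[*manip.get_obs()['position'][:2],z])-[270,130])*8).round())
E
```

```text
(array([322.44067797, 189.30508475]), np.int32(59)) [ 0.51603863 -0.08196852  0.13652709]
[[686. 272.]]
[[688. 214.]]
```

View pics/c7.png

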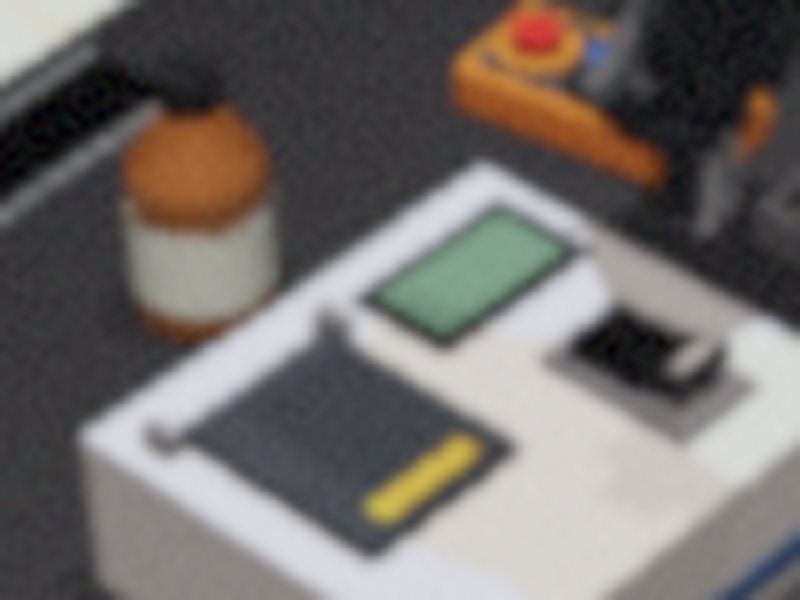

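The lid is shut flat, with its strip at (425,478) in the crop, and the fingers are near (695,235). Now the marked end of the rocker.

>>> {"name": "step_arm", "arguments": {"moves": [[1,0,0,-30,0,0,0],[1,0,0,-50,0,0,0],[1,0,0,-60,0,0,0],[1,0,0,-63,0,0,0],[1,0,0,-66,0,0,0],[1,0,0,-68,0,0,0],[1,0,0,-70,0,0,0],[1,0,0,-72,0,0,0]]}}

```text
clock: 8.0
position: [0.5157, -0.0829, 0.0646]
ee_rot: [1.0, -0.018, 0.0, 0.0]
ft_force: [-1.6, 1.3, 1.7]
grip_width: -0.0
grasp_force: 1.3
```

>>> {"name": "step_arm", "arguments": {"moves": [[1,0,0,-1,0,0,0],[1,0,0,-1,0,0,0]]}}

```text
clock: 8.2
position: [0.5156, -0.0829, 0.0632]
ee_rot: [1.0, -0.018, 0.0, 0.0]
ft_force: [-0.1, 0.1, 0.7]
grip_width: 0.0
grasp_force: 0.4
```

>>> {"name": "step_arm", "arguments": {"moves": [[1,0,0,-1,0,0,0],[1,0,0,-1,0,0,0]]}}

```text
clock: 8.4
position: [0.5156, -0.0829, 0.0621]
ee_rot: [1.0, -0.018, 0.0, 0.0]
ft_force: [0.4, -0.0, 1.4]
grip_width: 0.001
grasp_force: 0.5
```

>>> {"name": "step_arm", "arguments": {"moves": [[1,0,0,-1,0,0,0],[1,0,0,-1,0,0,0]]}}

```text
clock: 8.6
position: [0.5156, -0.083, 0.0619]
ee_rot: [1.0, -0.018, 0.0, 0.0]
ft_force: [-3.2, 1.6, 9.2]
grip_width: -0.005
grasp_force: 4.9
```

>>> {"name": "step_arm", "arguments": {"moves": [[1,0,0,-1,0,0,0],[1,0,0,-1,0,0,0]]}}

```text
clock: 8.8
position: [0.5157, -0.083, 0.0617]
ee_rot: [1.0, -0.018, 0.0, 0.0]
ft_force: [-8.6, 1.9, 20.1]
grip_width: -0.008
grasp_force: 10.0
```

>>> {"name": "step_arm", "arguments": {"moves": [[1,0,0,12,0,0,0],[1,0,0,55,0,0,0],[1,0,-40,75,0,0,0],[1,-5,-85,75,0,0,0],[1,-10,-130,75,0,0,0],[1,-15,-170,75,0,0,0],[1,-17,-195,75,0,0,0],[1,-17,-195,50,0,0,0],[1,-17,-195,25,0,0,0],[1,-17,-195,10,0,0,0]]}}

```text
clock: 9.8
position: [0.4975, -0.2779, 0.0684]
ee_rot: [1.0, -0.018, -0.001, -0.0]
ft_force: [-0.9, 0.3, 0.5]
grip_width: 0.001
grasp_force: 0.0
```

>>> {"name": "step_arm", "arguments": {"moves": [[1,0,0,-15,0,0,0],[1,0,0,-30,0,0,0],[1,0,0,-40,0,0,0],[1,0,0,-40,0,0,0],[1,0,0,-40,0,0,0]]}}

```text
clock: 10.3
position: [0.4988, -0.278, 0.0305]
ee_rot: [1.0, -0.018, 0.0, 0.0]
ft_force: [0.5, -1.0, 0.7]
grip_width: -0.001
grasp_force: 0.0
```

```bash
python3 - <<'E'
from h import *
snap('side','side7');o=manip.get_obs();print(strip('side7'),o['position'],o['ft_force'])
a=cv2.imread('pics/side7.png')[125:200,325:425]
cv2.imwrite('pics/c8.png',cv2.resize(a,None,fx=8,fy=8,interpolation=cv2.INTER_CUBIC))
print(((w2px('side7',[*o['position'][:2],o['position'][2]+.027])-[325,125])*8).round())
E
```

```text
(array([322.2962963 , 189.48148148]), np.int32(54)) [ 0.49894767 -0.27811272  0.03082787] [-1.08186652 -0.3502994  -0.55982576]
[[564. 240.]]
```

View pics/c8.png

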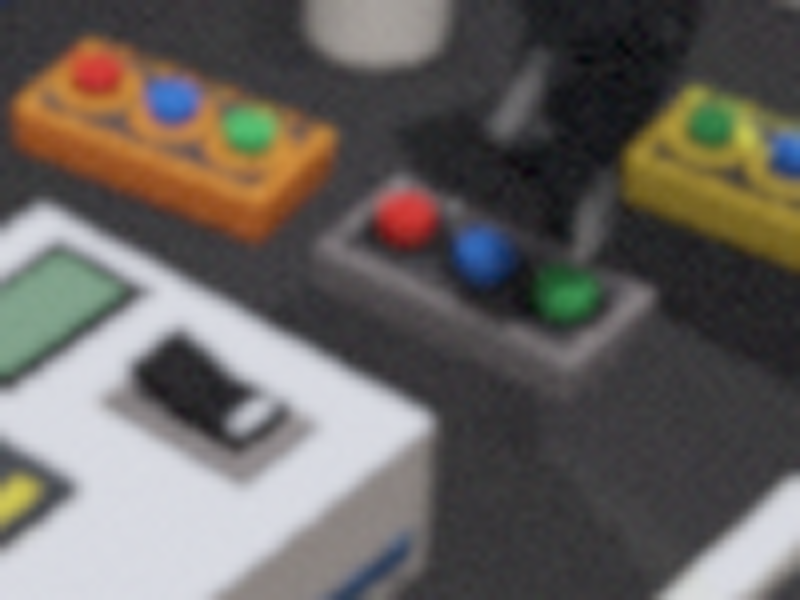

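The rocker is on, with its marked front half level at (255,415) in the crop. The lid stays shut, and the fingertip is just above the grey keypad's green key at (568,290). Now I'll press the key.

>>> {"name": "step_arm", "arguments": {"moves": [[1,0,0,-10,0,0,0],[1,0,0,-18,0,0,0],[1,0,0,-21,0,0,0],[1,0,0,-23,0,0,0],[1,0,0,-25,0,0,0],[1,0,0,-26,0,0,0],[1,0,0,-26,0,0,0]]}}

```text
clock: 11.05
position: [0.4983, -0.2779, 0.0042]
ee_rot: [1.0, -0.018, -0.0, 0.0]
ft_force: [-2.5, 0.7, 2.7]
grip_width: -0.001
grasp_force: 1.8
```

>>> {"name": "step_arm", "arguments": {"moves": [[1,0,0,-1,0,0,0],[1,0,0,-1,0,0,0]]}}

```text
clock: 11.25
position: [0.4985, -0.278, 0.0033]
ee_rot: [1.0, -0.018, 0.0, 0.0]
ft_force: [-3.1, 1.1, 4.1]
grip_width: 0.001
grasp_force: 2.1
```

>>> {"name": "step_arm", "arguments": {"moves": [[1,0,0,-1,0,0,0],[1,0,0,-1,0,0,0]]}}

```text
clock: 11.45
position: [0.4986, -0.278, 0.0028]
ee_rot: [1.0, -0.018, 0.0, 0.0]
ft_force: [-4.4, 1.9, 10.9]
grip_width: 0.001
grasp_force: 5.3
```

The key has bottomed out at 10.9 N. I'll release it and check.

>>> {"name": "step_arm", "arguments": {"moves": [[1,0,0,3,0,0,0],[1,0,0,10,0,0,0],[1,0,0,40,0,0,0],[1,0,0,90,0,0,0],[1,0,0,140,0,0,0],[1,-50,0,170,0,0,0],[1,-100,0,170,0,0,0],[1,-100,0,170,0,0,0],[1,-100,0,170,0,0,0]]}}

```text
clock: 12.35
position: [0.3975, -0.2786, 0.1729]
ee_rot: [1.0, -0.019, 0.0, 0.001]
ft_force: [0.7, -0.0, -0.1]
grip_width: 0.001
grasp_force: 0.0
```

```bash
python3 - <<'E'
from h import *
snap('side','side8');print(strip('side8'),manip.get_obs()['ft_force'])
a,b=[cv2.cvtColor(cv2.imread(f'pics/{f}.png'),cv2.COLOR_BGR2HSV)[148:172,365:404] for f in('side0','side8')]
for n,lo,hi in(('g',(50,100,60),(80,255,255)),('b',(100,120,60),(125,255,255)),('r',(170,120,60),(180,255,255))):
    for i in(a,b):
        m=cv2.moments(cv2.inRange(i,lo,hi),True); print(n,m['m00'],m['m10']/max(m['m00'],1),m['m01']/max(m['m00'],1))
E
```

```text
(array([322.33962264, 189.52830189]), np.int32(53)) [-0.17408615  0.38377899 -1.31635109]
g 46.0 29.869565217391305 13.173913043478262
g 47.0 29.95744680851064 13.212765957446809
b 47.0 19.95744680851064 8.702127659574469
b 45.0 19.91111111111111 8.6
r 8.0 11.5 4.625
r 4.0 11.75 3.75
```

The keypad has not moved, the green key is back up and the lid is still shut.

```bash
python3 -c "
from workcell import manip
print(manip.hand_in())"
```

```text
the job is handed in; nothing more can be done
None
```

The job is done and handed in: lid fully shut, lamp rocker on, then the grey keypad's green key pressed fully down and released, in that order at about 12 s on the robot's clock; the keypad did not move, and the hand-in returned no verdict.

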